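# Show which batten fills the gap in the frame

## Task

Show the joiner which batten goes where. Point down at the middle of the shortest of the three battens on the grey board, with the fingertips about three centimetres above it, and stay there for about two seconds; then point in the same way, for about two seconds, at the middle of the place in the ladder frame where a rung is missing, and finally rise well clear, fingertips at least 15 cm above the bench. Touch and move nothing at all, and travel well above everything in between, so that you do not point at any other batten or rung.

Things in the scene. Friction and masses are not known exactly. Their poses are not given: they have to be found in the camera images.
- batten_a: the shortest batten: loose pine bar, 34 mm wide (its own x), 140 mm long (its own y), 19 mm thick; lies flat on the grey board, its top 31 mm above the bench; origin at the centre of its underside
- batten_b: the middle batten: the same pine bar, 190 mm long (its own y), 34 mm wide, 19 mm thick; on the grey board; origin at the centre of its underside
- batten_c: the longest batten: the same pine bar, 240 mm long (its own y), 34 mm wide, 19 mm thick; on the grey board; origin at the centre of its underside. The three battens lie side by side about 105 mm apart, in any order
- sheet: flat grey laminate board, 360 x 360 mm, 12 mm thick, fixed on the bench on the robot's left; origin at the centre of its underside
- frame: ladder-like pine frame lying flat, fixed on the bench on the robot's right: 334 mm long (its own x), 208 mm wide (its own y), 22 mm thick; two long stiles 34 mm wide, 140 mm apart inside, an end rail 34 mm wide across each end, and between the rails three rung places at own x = -75, 0 and +75 mm, two of them filled; origin at the centre, bench level
- gap: the place of the missing rung, which is any one of the three: 140 mm between the stiles (its own y) by 34 mm (its own x), empty down to the bench; pencil lines and crosses on the tops of both stiles mark it; origin at its centre, bench level
- rung_a: a rung in the frame, 140 mm (its own y) x 34 mm x 22 mm thick, fixed; origin at the centre of its underside
- rung_b: the other rung in the frame, the same size, fixed; origin at the centre of its underside
- tape: tape measure, 66 x 62 mm, 36 mm tall, loose on the left part of the grey board; origin at the centre of its underside
- pencil: flat carpenter's pencil, 170 mm long, 8 mm thick, loose on the left part of the grey board; origin underneath it
- tin: small round tin, 31 mm across, 28 mm tall, loose on the bench inside the frame next to its far rail; origin at the centre of its underside
- screwdriver: screwdriver, loose on the bench between the robot and the frame; less than 45 mm tall as it lies
- hammer: hammer, loose on the bench between the robot and the grey board; less than 60 mm tall as it lies
- glue: glue bottle, 60 mm across, 170 mm tall, standing loose at the far side of the bench; origin at the centre of its underside
- drill: cordless drill lying on its side on the bench on the far right, loose, 60 mm tall, about 250 x 210 mm
Things that resemble listed ones, but are neither listed nor needed, are in the scene too. Leave any yellow look-alike of the batten_b alone.

How it is judged:
On the way, in this order (a step that is already met when the one before it is completed fails the run):
1. the fingers point from just above at the middle of the shortest batten for 1.5 s (x of the grasp point in the frame of batten_a between -0.022 and 0.022 m and y of the grasp point in the frame of batten_a between -0.04 and 0.04 m and z of the grasp point in the frame of batten_a between 0.032 and 0.1 m), for 1.5 s.
2. then the fingers point from just above at the middle of the missing rung's place for 1.5 s (x of the grasp point in the frame of gap between -0.022 and 0.022 m and y of the grasp point in the frame of gap between -0.04 and 0.04 m and z of the grasp point in the frame of gap between 0.032 and 0.103 m), for 1.5 s.
At the end, for the whole second after the job is handed in: the grasp point is more than 160 mm above the bench (fingertips roughly 14 cm or more), and every batten and bystander is at rest within 6 mm of where it started (height (world z) of the grasp point above 0.16 m and distance of each of batten_a, batten_b, batten_c, tape, pencil, tin, screwdriver, hammer, glue, drill from where it was at the start of the episode below 0.006 m and linear speed of each of batten_a, batten_b, batten_c below 0.02 m/s); the robot touches nothing.
It fails at once if the robot touches something (more than 0.5 N) (contact force between any of the arm, the fingers and anything else above 0.5 N).
It fails at once if a batten or another loose thing is moved or lifted by more than 6 mm (distance of any of batten_a, batten_b, batten_c, tape, pencil, tin, screwdriver, hammer, glue, drill from where it was at the start of the episode above 0.006 m).
It fails at once if the fingers point at another batten or at a rung (grasp point over it and less than about 50 mm above its top) ((x of the grasp point in the frame of batten_b between -0.017 and 0.017 m and y of the grasp point in the frame of batten_b between -0.095 and 0.095 m and z of the grasp point in the frame of batten_b between 0 and 0.07 m) or (x of the grasp point in the frame of batten_c between -0.017 and 0.017 m and y of the grasp point in the frame of batten_c between -0.12 and 0.12 m and z of the grasp point in the frame of batten_c between 0 and 0.07 m) or (x of the grasp point in the frame of rung_a between -0.017 and 0.017 m and y of the grasp point in the frame of rung_a between -0.07 and 0.07 m and z of the grasp point in the frame of rung_a between 0 and 0.07 m) or (x of the grasp point in the frame of rung_b between -0.017 and 0.017 m and y of the grasp point in the frame of rung_b between -0.07 and 0.07 m and z of the grasp point in the frame of rung_b between 0 and 0.07 m)).
It also fails if it takes over 45 s, if anything falls off the work surface, if the arm or the gripper's body presses on something with over 40 N, if the wrist force passes 120 N, or if a joint passes its speed limit or range.

## Robot

A 6-joint arm with a two-finger parallel gripper is mounted at the origin on the work surface. World frame = base frame: x ahead of the robot, y to its left, z up, the work surface at z = 0. Lengths are in m, angles in rad, forces in N, time in s.
With the tool pointing down it reaches from about 0.375 to 0.75 m from the base axis. Payload 9 kg.
Tool frame: the origin (TCP) lies on the centre line of the jaws, within the pads' length; the fingertips stand 8 mm ahead of it and the grasp point (between the pads) lies 11 mm behind it; z points along the fingers, y is the line along which they close (so a half turn about z gives the same grasp; the last joint's range is limited). The gripper opens to 85 mm and grips with 20 to 120 N. Pads are 22 mm wide; open, the fingers measure 114 mm over their backs; the gripper's body (76 mm by 85 mm) begins 54 mm behind the grasp point. The pads swing forward as they close: fully open they stand 13 mm farther back than shut.
Start: joints at [-1.532, 0.104, 0.097, 1.564, 0, 1.353], TCP at [0.152, -0.58, 0.239] pointing down, gripper open.
Joint ranges: [-2.99, 2.99], [-0.84, 1.86], [-1.1, 1.16], [-1.84, 2.11], [-1.51, 1.56], [-3.14, 3.14]. Speed limits (rad/s): [2.22, 2.22, 2.57, 3.14, 3.14, 3.14].

## Interface

Orientations are given as a unit quaternion [w, x, y, z].
In Python, from cell import * gives the robot as it stands. The module is installed in compiled form; this text tells all that it offers. Calls block until the motion is done:
- move_pose(position, orientation): joint-space move of the TCP to a pose.
- servo_line(position, rot=None, velocity=0.15, stop_force=None): straight line of the TCP; rot=None keeps the orientation; velocity is the mean speed in m/s. With stop_force (N) it stops when the force on the tool has changed by that much, and returns True; else False.
- move_joints(angles): joint-space move.
- ungrasp() and close(): open the fingers fully, or close them until they stop; the grip force is fixed at half the most.
- hold(seconds).
- ik(position, orientation): joint angles nearest the present ones, or None.
- grab_frame(name): name is "side" or "top"; returns (picture, depth): 480x640x3 uint8, blue, green, red; 480x640 float32, m along the optical axis (not along the pixel's ray), 0 where there is no reading.
- camera_model(name): a dict with "fx", "fy", "cx", "cy" (pixels), "dist_coeffs" ([k1, k2, p1, p2, k3] as OpenCV has them; the pictures are not rectified), "eye" and "rotation" of the camera in the world. Camera axes: x right, y down, z forward; pixel columns grow to the right and rows downward; lengths in m; the calibration is good to about 2 mm. A picture is of the moment at which its call begins. camera_model takes no time and is no camera call.
A pose or a line that the arm cannot do raises MotionError and nothing moves.
- job_done(): hands the job in; it is judged then, once.
Readings, each from a call of its own:
- current_time(): time.
- current_qpos(): joint angles.
- current_joint_velocities(): joint speeds.
- current_joint_efforts(): joint torques, N m.
- current_eef_pos(): TCP position.
- current_ee_rot(): TCP orientation.
- current_wrist_force(): force on the tool from outside, world axes, zero at the start.
- current_moment(): the same for the moment, N m.
- current_finger_gap(): finger opening in m.
- current_finger_force(): force on a finger pad.
Only numpy, scipy, OpenCV 4.12 (cv2) and the standard library are available. Lean on these libraries where they do the work, as an engineer would, in place of code of your own. Each camera call takes 0.05 s, during which the arm holds its last target. There are 200 camera calls.

## Working session

There is one attempt and no reset: what is moved stays moved. The work goes in short steps, each a Python script; the robot and the scene stay as the last script left them, time stands still between calls to the robot, and variables do not carry over. Pictures are saved under pics/ and viewed, at most 10 in all, crops included, and the job is handed in when it is done.

```bash
mkdir -p pics
python3 - <<'E'
from cell import *
import cv2, numpy as np
for n in("top","side"):
    p,d=grab_frame(n); cv2.imwrite(f"pics/{n}0.png",p); np.savez(f"{n}0.npz",p=p,d=d); print(n,camera_model(n))
print(current_eef_pos(),current_ee_rot(),current_time())
E
```

```text
top {'fx': 513.8808029238891, 'fy': 513.8808029238891, 'cx': 327.3599413829446, 'cy': 240.59703128227673, 'dist_coeffs': array([0.02362227, 0.        , 0.        , 0.        , 0.        ]), 'eye': array([0.34988868, 0.02276712, 1.30515929]), 'rotation': array([-0.05157978,  0.71242481, -0.69803927,  0.05031503])}
side {'fx': 467.76923550930525, 'fy': 467.76923550930525, 'cx': 317.6001228757606, 'cy': 243.3963541618559, 'dist_coeffs': array([0.00523882, 0.        , 0.        , 0.        , 0.        ]), 'eye': array([0.05108891, 0.63843142, 0.96841009]), 'rotation': array([ 0.11386337, -0.32161949,  0.88264676, -0.32331212])}
[ 0.15236773 -0.58005751  0.23861901] [-5.74089789e-04  9.91771286e-01  1.28021035e-01  4.67289286e-05] 0.1
```

View pics/top0.png

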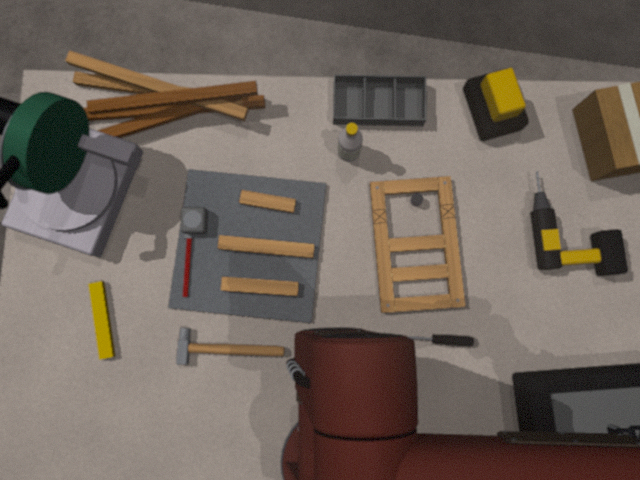

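View pics/side0.png

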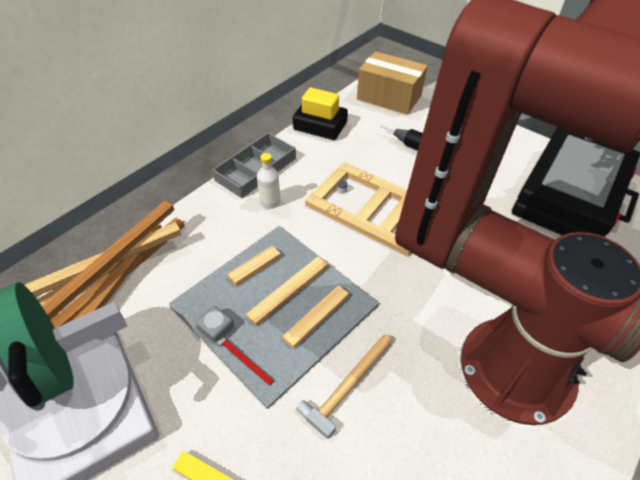

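The top view shows three battens on the grey board: (268,201), about 55 px long; (266,246), 96 px; and (260,287), 78 px. The missing rung's place is around (415,213), with crosses at (380,216) and (449,211), and the rungs are at (418,243) and (420,273).

Possible confusions for the shortest batten are the other two battens, the yellow bar at (102,320), the offcut pile at (165,95) and the hammer handle at (235,350). By its length I choose (268,201).

```bash
cat > h.py <<'E'
import cv2, numpy as np
from cell import camera_model
from scipy.spatial.transform import Rotation as R
def ray(n,px):
    c=camera_model(n); K=np.array([[c['fx'],0,c['cx']],[0,c['fy'],c['cy']],[0,0,1]])
    u=cv2.undistortPoints(np.float64(px).reshape(-1,1,2),K,c['dist_coeffs'])[:,0]
    return np.array(c['eye']),R.from_quat(c['rotation'],scalar_first=True).apply(np.c_[u,np.ones(len(u))])
def plane(n,px,z):
    e,d=ray(n,px); return e+d*((z-e[2])/d[:,2])[:,None]
def tri(p,q):
    e,d=ray("top",[p]); f,g=ray("side",[q]); d,g=d[0],g[0]
    s=np.linalg.lstsq(np.c_[d,-g],f-e,rcond=None)[0]; a,b=e+s[0]*d,f+s[1]*g
    return (a+b)/2,np.linalg.norm(a-b)
E
python3 - <<'E'
from h import *
rects={}
for n,roi in(("top",(170,165,470,320)),("side",(170,150,410,400))):
    z=np.load(n+"0.npz"); p,d=z['p'],z['d']; hsv=cv2.cvtColor(p,cv2.COLOR_BGR2HSV)
    m=cv2.inRange(hsv,(8,70,90),(28,255,255)); M=np.zeros_like(m); x0,y0,x1,y1=roi; M[y0:y1,x0:x1]=m[y0:y1,x0:x1]
    for c in cv2.findContours(M,cv2.RETR_CCOMP,cv2.CHAIN_APPROX_NONE)[0]:
        if cv2.contourArea(c)<150: continue
        r=cv2.minAreaRect(c); mo=cv2.moments(c); q=(mo['m10']/mo['m00'],mo['m01']/mo['m00'])
        b=plane(n,cv2.boxPoints(r),.031); u,v=int(q[0]),int(q[1])
        e,dd=ray(n,[q]); 
        cam=camera_model(n); Z=R.from_quat(cam['rotation'],scalar_first=True).apply([0,0,1]); P=e+dd[0]/(dd[0]@Z)*d[v,u]
        print(n,np.round(q,1),np.round(r[1],1),"edges",np.round([np.linalg.norm(b[0]-b[1]),np.linalg.norm(b[1]-b[2])],3),"plane",np.round(plane(n,[q],.031)[0],3),"depthP",np.round(P,3))
        rects[n,len(rects)]=q
# gap: crosses on stile tops
for px in((380,216),(449,211),(418,243),(420,273)): print(px,np.round(plane("top",[px],.022)[0],3))
T=cv2.resize(np.load("top0.npz")['p'][160:320,170:480],None,fx=2.5,fy=2.5,interpolation=cv2.INTER_CUBIC)
S=cv2.resize(np.load("side0.npz")['p'][150:270,210:420],None,fx=3.5,fy=3.5,interpolation=cv2.INTER_CUBIC)
cv2.imwrite("pics/cropT.png",T); cv2.imwrite("pics/cropS.png",S)
E
```

```text
top [259.2 285.9] [77.9 14.8] edges [0.036 0.193] plane [0.418 0.193 0.031] depthP [0.418 0.193 0.032]
top [265.8 246. ] [96.6 14.5] edges [0.037 0.242] plane [0.518 0.181 0.031] depthP [0.518 0.18  0.033]
top [267.1 200.7] [56. 14.] edges [0.036 0.143] plane [0.634 0.182 0.031] depthP [0.634 0.182 0.029]
top [416.4 244.6] [133.3  85.2] edges [0.217 0.336] plane [ 0.529 -0.196  0.031] depthP [ 0.531 -0.198  0.017]
top [420.4 287.5] [17.7 56.4] edges [0.14  0.043] plane [ 0.423 -0.205  0.031] depthP [ 0.424 -0.211  0.   ]
top [417.5 257.7] [17.2 55.4] edges [0.138 0.043] plane [ 0.496 -0.199  0.031] depthP [ 0.5   -0.204  0.002]
top [412.9 214. ] [46.  55.6] edges [0.141 0.118] plane [ 0.607 -0.187  0.031] depthP [ 0.613 -0.192  0.   ]
side [361.2 368. ] [12.1 87.5] edges [0.202 0.027] plane [0.257 0.236 0.031] depthP [0.26  0.23  0.018]
side [315.3 316.6] [17. 79.] edges [0.199 0.045] plane [0.414 0.202 0.031] depthP [0.414 0.203 0.033]
side [286.1 291.1] [16.3 95.4] edges [0.25  0.048] plane [0.514 0.193 0.031] depthP [0.513 0.194 0.032]
side [253.7 265.4] [14.8 56.1] edges [0.149 0.047] plane [0.629 0.188 0.031] depthP [0.631 0.187 0.027]
side [175.5 227.3] [20. 13.] edges [0.035 0.073] plane [0.88  0.232 0.031] depthP [0.846 0.249 0.069]
side [361.3 203.4] [116.7  59.5] edges [0.249 0.371] plane [ 0.553 -0.164  0.031] depthP [ 0.57  -0.192 -0.002]
side [383.9 210.9] [13.2 35.9] edges [0.132 0.043] plane [ 0.487 -0.181  0.031] depthP [ 0.504 -0.213 -0.005]
side [350.4 195.3] [43.9 33.5] edges [0.137 0.139] plane [ 0.596 -0.17   0.031] depthP [ 0.615 -0.198 -0.001]
(380, 216) [ 0.602 -0.105  0.022]
(449, 211) [ 0.618 -0.28   0.022]
(418, 243) [ 0.535 -0.201  0.022]
(420, 273) [ 0.459 -0.206  0.022]
```

View pics/cropT.png

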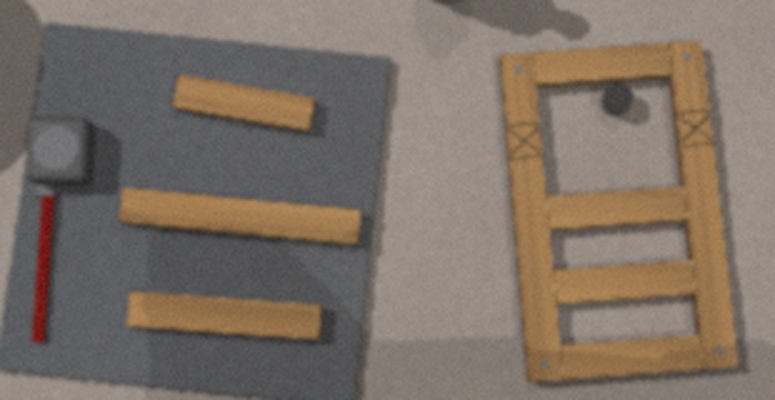

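View pics/cropS.png

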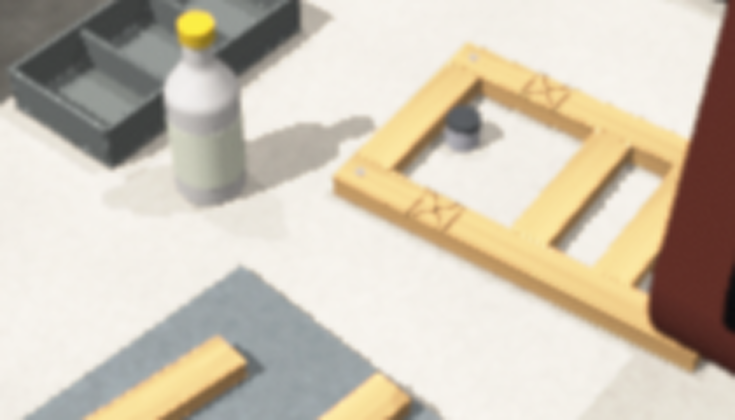

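The crops confirm both choices. The batten at (268,201), 143 mm measured, is the shortest. The marked empty place lies between crosses at (380,216) and (448,212) in the top view, and (334,210) and (366,176) in the side view. Next I triangulate both targets and move to the batten.

Run:
```python
from cell import *
from h import *
b=tri((267.1,200.7),(253.7,265.4)); g1=tri((379.6,216),(334,209.7)); g2=tri((447.6,211.6),(366,176))
print("batten",b,"crosses",g1,g2)
print("glue",plane("side",[(269.7,203)],0))
B=np.array([.633,.184]); G=(g1[0]+g2[0])[:2]/2
G0=np.array([.610,-.193]); print("gap",G)
assert np.linalg.norm(b[0][:2]-B)<.012 and np.linalg.norm(G-G0)<.012
q=current_ee_rot(); p=current_eef_pos()
q0=[0,1,0,0]
for P in([*B,.28],[*B,.069],[*G,.28],[*G,.060]): print(ik(P,q0))
servo_line([p[0],p[1],.28])
move_pose([*B,.28],q0)
print(current_time(),current_eef_pos(),current_wrist_force())
im,_=grab_frame("side"); im2,_=grab_frame("top"); cv2.imwrite("pics/1.png",np.hstack([cv2.resize(im,(400,300)),cv2.resize(im2,(400,300))]))
np.save("G.npy",G)
```

```text
batten (array([0.63609748, 0.18284217, 0.01945117]), np.float64(0.0008578151778744318)) crosses (array([ 0.60288637, -0.1045726 ,  0.01889779]), np.float64(0.0005393226577841549)) (array([ 0.61749872, -0.27749348,  0.01925987]), np.float64(0.0001579358666405285))
glue [[ 7.74132872e-01 -1.92488790e-02 -1.11022302e-16]]
gap [ 0.61019255 -0.19103304]
[ 0.08499299  0.30880342  0.4020222   1.6640151   0.         -3.05659967]
[ 0.08499299  0.31909027  0.02988361  1.28158967  0.         -3.05659967]
[-0.50750931  0.24329554  0.32546058  1.65296137  0.          2.63408335]
[-0.50750931  0.26626502 -0.04916836  1.25536294  0.          2.63408335]
4.1833 [0.63312267 0.18356111 0.27996214] [-0.02571196  0.89152315  0.11565316]
```

View pics/1.png

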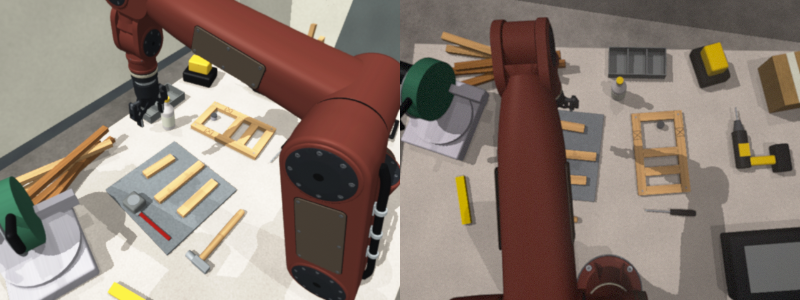

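The side view shows the gripper hanging high above the board and nothing disturbed. Joint 6 is close to its limit, so I'll make a half turn up here, then point at the batten, cross over and point at the gap.

Run:
```python
from cell import *
from h import *
G=np.load("G.npy"); B=np.array([.634,.183]); q=[0,0,1,0]
move_pose([*B,.28],q)
servo_line([*B,.069]); print(current_eef_pos(),current_wrist_force())
im,_=grab_frame("side"); cv2.imwrite("pics/2.png",im)
hold(2.1); servo_line([*B,.28])
servo_line([*G,.28],velocity=.2); print(current_time())
servo_line([*G,.062]); print(current_eef_pos(),current_wrist_force())
im,_=grab_frame("top"); im2,_=grab_frame("side"); cv2.imwrite("pics/3.png",np.hstack([cv2.resize(im2,(400,300)),cv2.resize(im,(400,300))]))
hold(2.1); servo_line([*G,.28]); hold(.5); print(current_time(),current_eef_pos())
```

```text
[0.63468776 0.18307649 0.07013594] [-0.44674608  0.03402735 -0.15288233]
14.225
[ 0.61080029 -0.19135593  0.06308569] [ 0.15808727 -0.02029149  0.38500749]
20.125 [ 0.61019412 -0.19102363  0.27999785]
```

View pics/2.png

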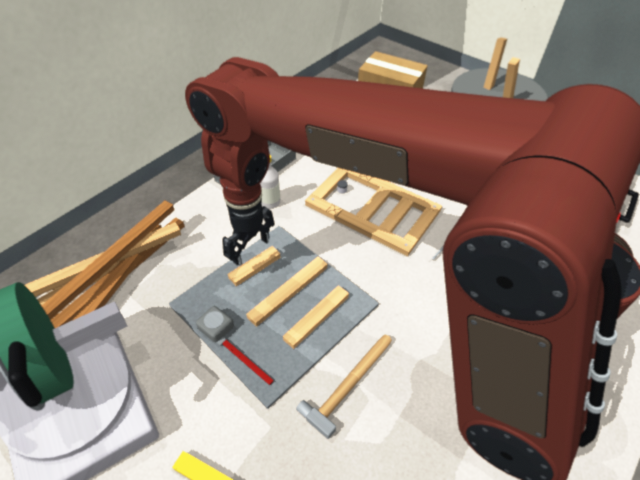

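View pics/3.png

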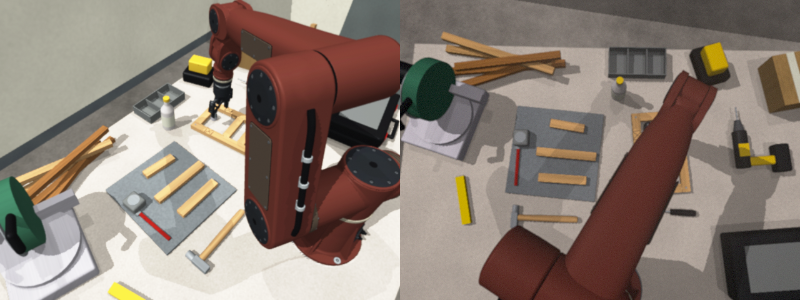

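The first picture shows the fingers straddling the middle of the shortest batten at about (253,265). The second shows them over the marked gap, at about (220,108) in its left half, with nothing moved.

```bash
python3 -c "
from cell import *
print(job_done())"
```

```text
the job is handed in; nothing more can be done
None
```

I pointed at the middle of the shortest batten and then at the missing rung's place for about two seconds each, rose to 28 cm and handed the job in; the pictures showed nothing moved, and the hand-in returned no verdict.

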